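Level the tipped scrap hopper and lock it with its cam latch

TASK

The small tilting scrap bin has just been emptied: press its tipped grey hopper back down to level by the orange lip, then turn the red-knobbed latch handle up over its cam until it drops fully down into its low notch, so that the hopper is locked. Feel your way and do it gently: do not ram the lip or the latch against their stops, do not lift the handle off its cam, and leave the scrap lying around the bin where it is.

Things in the scene. Friction and masses are not known exactly. Their poses are not given: they have to be found in the camera images.
- bin: fixed frame of the tilting bin: dark base plate 240 (x) x 310 (y) x 10 mm, two yellow uprights with the hopper's pivots, a yellow post on the right (-y) with the cam latch. Origin at table height below the middle of the pivot line (35 mm to the +y side of the plate's centre); x from the front (orange lip, robot's side) to the dumping side, y along the pivot line, z up. Bin yaw within 0.2 rad
- pivot (a point): middle of the hopper's level pivot line, 140 mm above the table; axes as the bin's
- tilt (a joint): tilt of the hopper in rad: 0 = level, against a rigid stop; starts tipped 0.45 to 0.75 with the front (orange lip) raised. Stiff pivot: stays where it is left; about 4 N at the lip moves it
- hopper: open grey steel hopper, 210 (x) x 150 (y) x 110 mm, origin at the middle of its pivot line, axes as the bin's when level; rim 50 mm above the origin. A yellow lug on its right side goes under the latch's yellow tongue, which cannot pass while the hopper is tipped. Do not press on the hopper with more than about 40 N
- lip (a point): middle of the upper face of the hopper's orange front lip, 40 (x) x 100 (y) x 6 mm; when level it lies 125 mm to the front of the pivot and 50 mm above it (190 mm above the table); z axis normal to the face. Can be pressed from above with shut fingertips, following the arc about the pivot
- latch_axis (a point): point on the upright turning axis of the latch at the height of the notch's floor, 150 mm above the table; axes as the bin's; fixed, 50 mm to the front (-x) and 142 mm to the right (-y) of the pivot. The cam ring (radius 48 mm) around it has a hidden setting: ramp begins at latch turn 0.2 to 1.1, crest ends at 0.9 to 1.75, far stop met at 1.07 to 1.92; notch = last 0.03 rad before the stop
- handle: latch handle: dark lever 14 mm wide, 10 mm thick, with the red knob at its end and a yellow tongue (60 mm) at the hub. Origin on the turning axis, x along the lever towards the knob, z up; about 0.3 kg. A pin under the lever, 40 mm from the axis, rides on the cam ring. Pushing at the knob against the stop with more than about 20 N, or down on the latch with more than about 35 N, overloads it
- knob (a point): centre, half-way up, of the red upright knob: plain cylinder 24 mm across, 50 mm high, 85 mm from the turning axis; parked, its centre is 221 mm and the lever's upper face 196 mm above the table. Caged loosely from above (fingers some 34 mm open, one ahead and one behind in the direction of travel) it slides up and down freely; a tight grip must follow the lift. 2 to 8 N sideways turns it, 10 N or more means the stop
- latch (a joint): turn of the handle in rad, counter-clockwise from above. At 0 the lever points 144 deg clockwise from the bin's x axis (front right); turning brings it round by the right side. Starts parked at 0 to 0.17. The cam ramp lifts the handle by 8 mm, then behind the crest comes the notch with steep sides and a rigid stop at its far end; their exact angles are not known and must be felt
- latch_lift (a joint): height of the handle in m: 0 = parked on the cam's flat, +0.008 on the crest, -0.006 fully down on the notch's floor. Its weight and a spring (together 5 to 8 N) push it down, so it drops by itself if not held up; it may be lifted off the cam, which must not be done (more than 0.016)
- rotor_disc: cracked black carbon rotor disc, 140 mm across, 22 mm high; loose scrap, leave alone; origin at its underside
- bracket: bent aluminium L bracket, about 90 x 30 x 46 mm; loose scrap, leave alone; origin at its underside
- spacer: scuffed blue anodized ring spacer, 48 mm across, 22 mm high; loose scrap, leave alone; origin at its underside
- slip_ring: tarnished copper slip ring, 60 mm across, 14 mm high; loose scrap, leave alone; origin at its underside
- bearing: dark steel bearing ring, 52 mm across, 15 mm high; loose scrap, leave alone; origin at its underside
- driver: screwdriver lying on the table; loose scrap, leave alone; origin at its underside
- stub: brass shaft stub standing upright, 36 mm across, 30 mm high; loose scrap, leave alone; origin at its underside

How it is judged (in metres and radians):
On the way, in this order (a step that is already met when the one before it is completed fails the run):
1. the hopper is pressed back to level (tilt under 0.05 rad) with the latch still parked short of its notch (value of joint tilt below 0.05 rad and value of joint latch_lift above -0.002 m), for 0.2 s.
2. the handle has climbed its cam (lift over 5 mm) with the hopper level (value of joint tilt below 0.05 rad and value of joint latch_lift above 0.005 m), for 0.05 s.
At the end, for the whole second after the job is handed in: the hopper is level (tilt under 0.05 rad) and the latch handle is turned past 0.9 rad and dropped into its notch (lift below -4 mm, that is within 2 mm of the floor), both at rest and released (value of joint tilt below 0.05 rad and value of joint latch above 0.9 rad and value of joint latch_lift below -0.004 m and velocity of joint latch between -0.05 and 0.05 rad/s and velocity of joint tilt between -0.05 and 0.05 rad/s); the robot touches nothing.
It fails at once if the handle is lifted off its cam (lift over 16 mm) (value of joint latch_lift above 0.016 m).
It fails at once if the latch pin or tongue is forced against cam, stop or lug with more than 55 N (about 25 N sideways at the knob) (contact force between handle and bin above 55 N).
It fails at once if the hopper is pressed with more than 45 N (contact force between the fingers and hopper above 45 N).
It fails at once if a piece of scrap is moved by more than 30 mm (distance of any of rotor_disc, bracket, spacer, slip_ring, bearing, driver, stub from where it was at the start of the episode above 0.03 m).
It also fails if it takes over 64 s, if anything falls off the work surface, if the arm or the gripper's body presses on something with over 40 N, if the wrist force passes 120 N, or if a joint passes its speed limit or range.

ROBOT

A 6-joint arm with a two-finger parallel gripper is mounted at the origin on the work surface. World frame = base frame: x ahead of the robot, y to its left, z up, the work surface at z = 0. Lengths are in mm, angles in degrees, forces in N, time in s.
With the tool pointing down it reaches from about 300 to 775 mm from the base axis. Payload 14.6 kg.
Tool frame: the origin (TCP) lies between the finger pads; the fingertips stand 11 mm ahead of it and the grasp point (between the pads) lies 8 mm behind it; x points along the fingers, y is the direction in which the jaws open and shut, and the axes are right-handed (so a half turn about x gives the same grasp; the last joint's range is limited). The gripper opens to 85 mm and grips with 20 to 120 N. Pads are 22 mm wide; open, the fingers measure 114 mm over their backs; the gripper's body (76 mm by 85 mm) begins 54 mm behind the grasp point. The pads swing forward as they close: fully open they stand 13 mm farther back than shut.
Start: joints at [-79.905, 17.183, 87.147, -0, 75.671, -3.816], TCP at [132.225, -533.859, 203.081] pointing down, gripper open.
Joint ranges: [-173.82, 173.82], [-45.26, 126.66], [13.44, 144.39], [-59.66, 239.66], [0, 175.72], [-146.38, 146.38]. Speed limits (degrees/s): [127.2, 127.2, 147.25, 180, 180, 180].

INTERFACE

Orientations are given as [roll, pitch, yaw] about the fixed x, y, z axes, in that order (R = Rz(yaw) Ry(pitch) Rx(roll)).
In Python, from bench import robot gives the robot as it stands. The module is installed in compiled form; this text tells all that it offers.
- The arm moves only by the tool send_rows, never from a script. Its argument "plan" is a list of rows, each a list of 5 numbers: the shift along the tool's x, y, z in mm, then the turn about the tool's x in degrees, then the closure, from 0 (fully open) to 1 (shut). A call has 1 to 5 rows; each row is the pose to reach, as a shift and turn from the pose commanded when the call began, along the tool's axes at that moment; what a row does not reach only later rows make up. A row lasts 1/8 s, in which the tool goes at most 62.5 mm and 10.7 degrees, less where a joint would pass 70% of its speed; a pose out of reach is approached as far as the arm can. A call with a gripper value outside its range is refused whole. The fingers move at their own pace and stop on an object; the grip force is fixed at half the most. Time passes only in rows, so rows that repeat a pose let the fingers close. It gives the time, the measured TCP pose, the force and the opening at its end, in the units of the state.
- robot.get_state(): the state, without advancing time (a new reading comes with each control period).
- robot.snapshot(name): name is "scene" or "top" or "wrist"; returns a dict with "color" (420x560x3 uint8, blue, green, red), "intrinsics" (3x3 intrinsics, pixels), "D" ([k1, k2, p1, p2, k3] as OpenCV has them; the pictures are not rectified), "cam_to_world" (4x4, takes a point from camera to world coordinates). Camera axes: x right, y up, looking along -z (the intrinsics and any distortion apply to the point x, -y, -z); pixel columns grow to the right and rows downward; lengths in mm; the calibration is good to about 2 mm. A picture is of the moment at which its call begins. There is no depth.
- robot.sign_off(): hands the job in, once; it reports no verdict.
The state is a dict: "t": time; "joint_pos": joint angles; "qd": joint speeds; "effort": joint torques, N m; "ee_pos": TCP position; "tcp_rot": TCP orientation; "wrist_force": force on the tool from outside, world axes, zero at the start; "wrist_torque": the same for the moment, N m; "width": finger opening in mm.
Only numpy, scipy, OpenCV 4.12 (cv2) and the standard library are available. Lean on these libraries where they do the work, as an engineer would, in place of code of your own. Each camera call takes 0.05 s, during which the arm holds its last target.

## Working session

There is one attempt and no reset: what is moved stays moved. The work goes in short steps, Python scripts to look and compute and a tool call to move; the robot and the scene stay as the last step left them, time stands still between calls to the robot, and variables do not carry over. Pictures are saved under pics/ and viewed, and the job is handed in when it is done.

Besides the shell and the picture viewer there is one more tool, called after ">>>" by a JSON object that holds its "fn" and its "kwargs", one argument or row to a line. send_rows: Moves the arm, as the interface text tells. Its arguments: {"type":"object","properties":{"plan":{"type":"array"}},"required":["plan"]}

```bash
mkdir -p pics; python3 - <<'E'
from bench import robot
import cv2,pickle
s=robot.get_state(); print(s)
d={}
for n in ["scene","top","wrist"]:
    r=robot.snapshot(n); d[n]=r; cv2.imwrite(f"pics/{n}0.png",r["color"]); print(n,r["intrinsics"],r["D"],r["cam_to_world"])
pickle.dump(d,open("snap0.pkl","wb"))
E
```

```text
{'t': 0.0, 'joint_pos': array([-7.99060623e+01,  1.72177844e+01,  8.71801337e+01,  1.52544578e-03,
        7.56692610e+01, -3.81544957e+00]), 'qd': array([-0.07002585,  0.0279599 ,  0.04663144,  0.07385692, -0.03466988,
        0.01217959]), 'effort': array([ 2.31980870e-03, -5.43496263e+01, -3.61796665e+01,  6.68160192e-05,
        4.00381905e-03,  1.03073835e-04]), 'ee_pos': array([ 132.17545892, -533.61408392,  202.50191701]), 'tcp_rot': array([-95.0754062 ,  89.93280455,  98.83360263]), 'wrist_force': array([ 0.54250794,  1.21973182, -0.01981538]), 'wrist_torque': array([-0.02547716, -0.03234925,  0.01042537]), 'width': 85.14103872441102}
scene [[382.84892628   0.         282.97766608]
 [  0.         382.84892628 212.9895704 ]
 [  0.           0.           1.        ]] [-0.00870913  0.          0.          0.          0.        ] [[ 5.94584463e-01 -4.47912218e-01  6.67715479e-01  1.24110794e+03]
 [ 8.03966726e-01  3.20529785e-01 -5.00897355e-01 -5.64934220e+02]
 [ 1.03353460e-02  8.34646813e-01  5.50688550e-01  7.21226573e+02]
 [ 0.00000000e+00  0.00000000e+00  0.00000000e+00  1.
[... 235 characters left out ...]
1 -1.24319558e-01  3.26616230e+02]
 [-9.99787160e-01 -4.68851594e-03  2.00910884e-02 -2.46681802e+01]
 [ 1.93518344e-02  1.24436775e-01  9.92038808e-01  1.71288194e+03]
 [ 0.00000000e+00  0.00000000e+00  0.00000000e+00  1.00000000e+00]]
wrist [[374.45113482   0.         272.19215262]
 [  0.         374.45113482 214.30411491]
 [  0.           0.           1.        ]] [-0.01062343  0.          0.          0.          0.        ] [[ 2.40044423e-01  9.22231657e-01  3.03096429e-01  2.09386750e+02]
 [-9.70760301e-01  2.28611246e-01  7.32211467e-02 -5.13938160e+02]
 [-1.76439285e-03 -3.11810308e-01  9.50142736e-01  3.73717158e+02]
 [ 0.00000000e+00  0.00000000e+00  0.00000000e+00  1.00000000e+00]]
```

View pics/scene0.png

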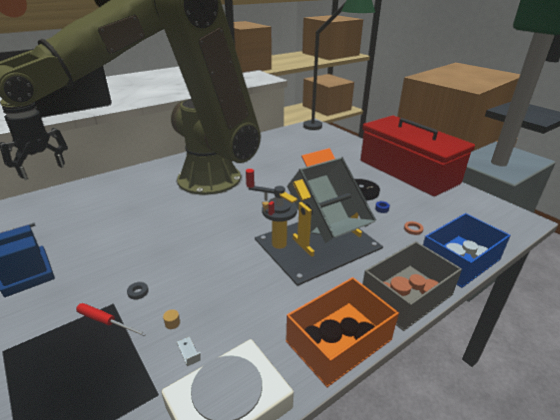

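View pics/top0.png

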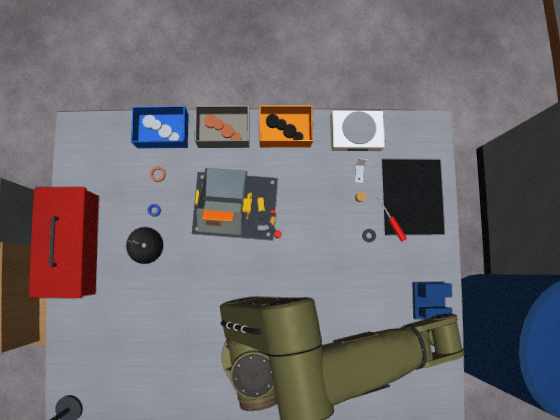

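View pics/wrist0.png

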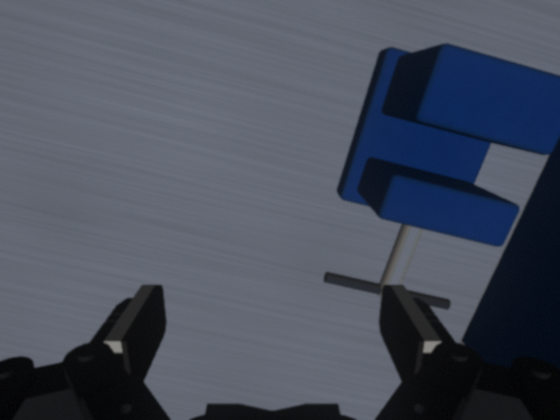

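The top view shows the bin near pixel (235,205), with the orange lip at (218,215) and the red knob at (277,234). I'll zoom in to measure.

```bash
python3 - <<'E'
import cv2,pickle
d=pickle.load(open("snap0.pkl","rb"))
t=d["top"]["color"][155:255,180:300]; cv2.imwrite("pics/topz.png",cv2.resize(t,None,fx=6,fy=6,interpolation=cv2.INTER_CUBIC))
t=d["scene"]["color"][140:290,235:395]; cv2.imwrite("pics/scz.png",cv2.resize(t,None,fx=4,fy=4,interpolation=cv2.INTER_CUBIC)[:600])
E
```

```text
(no output)
```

View pics/topz.png

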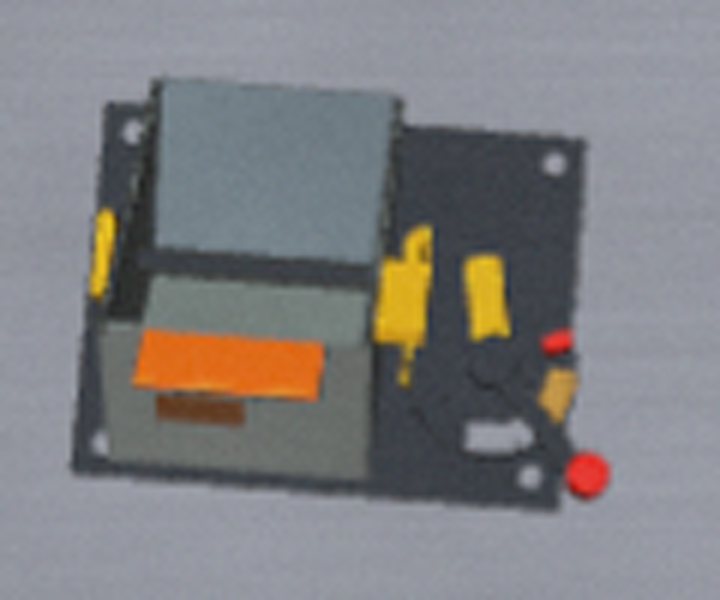

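View pics/scz.png

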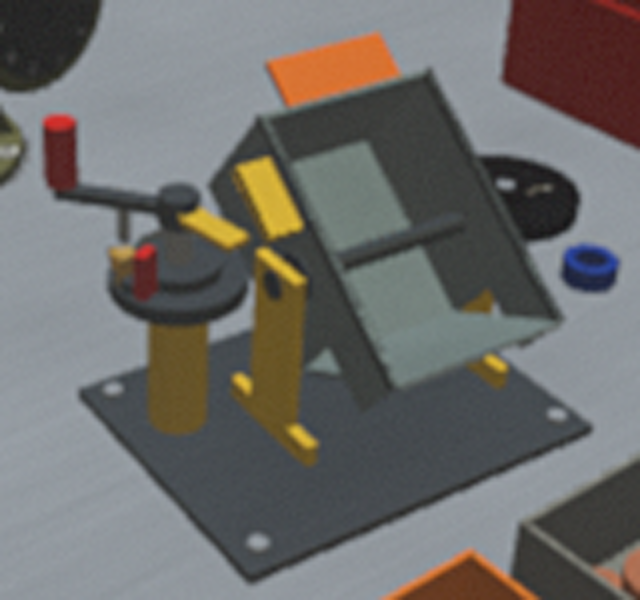

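```bash
cat > h.py <<'E'
import numpy as np,cv2,pickle
from scipy.optimize import least_squares
def proj(c,P):
    M=np.linalg.inv(c["cam_to_world"]); P=np.atleast_2d(P)@M[:3,:3].T+M[:3,3]
    q=P*[1,-1,-1]
    return cv2.projectPoints(q.astype(float),np.zeros(3),np.zeros(3),c["intrinsics"],np.array(c["D"],float))[0][:,0]
def bin2w(p,P):
    c,s=np.cos(p[2]),np.sin(p[2]); P=np.atleast_2d(P)
    return np.c_[p[0]+c*P[:,0]-s*P[:,1],p[1]+s*P[:,0]+c*P[:,1],P[:,2]]
def hop(t,P): # tilt raises front(-x): rotate about y by +t
    P=np.atleast_2d(P);c,s=np.cos(t),np.sin(t)
    return np.c_[c*P[:,0]+s*P[:,2],P[:,1],-s*P[:,0]+c*P[:,2]+140]
E
python3 - <<'E'
from h import *
d=pickle.load(open("snap0.pkl","rb"));T,S=d["top"],d["scene"]
tz=lambda a:(np.array(a,float)+.5)/6-.5+[180,155]
sz=lambda a:(np.array(a,float)+.5)/4-.5+[235,140]
plate=np.array([[120,120,10],[120,-190,10],[-120,-190,10],[-120,120,10]])
tp=tz([(107,100),(586,142),(558,512),(72,472)])
sp=sz([(590,428),(252,578),(80,394)])
lip=np.array([[-105,50,50],[-105,-50,50],[-145,-50,50],[-145,50,50]])
tl=tz([(146,330),(325,343),(320,401),(133,385)])
sl=sz([(398,74),(290,105),(266,64),(380,34)])
def res(p,parts=False):
    k=np.deg2rad(-144)+p[4]
    kn=[-50+85*np.cos(k),-142+85*np.sin(k),246]
    r=[proj(T,bin2w(p,plate))-tp, proj(S,bin2w(p,plate[:3]))-sp, proj(T,bin2w(p,hop(p[3],lip)))-tl,proj(S,bin2w(p,hop(p[3],lip)))-sl,
      proj(T,bin2w(p,kn))-tz([(590,473)]),proj(S,bin2w(p,kn))-sz([(60,122)])]
    return r if parts else np.concatenate(r).ravel()
f=least_squares(res,[450,50,0,.6,.1],x_scale=[100,100,.1,.1,.1]); print(f.x)
for r in res(f.x,1): print(r.round(1).tolist())
p=f.x; np.save("p.npy",p)
k=np.deg2rad(-144)+p[4]
print("knob",bin2w(p,[-50+85*np.cos(k),-142+85*np.sin(k),221]))
print("axis",bin2w(p,[-50,-142,150]),"pivot",bin2w(p,[0,0,140]))
print("lip now",bin2w(p,hop(p[3],[-125,0,50])),"level",bin2w(p,[-125,0,190]))
# markers on ring
for name,px in (("tan",(121,262)),("red",(145,272))):
    g=least_squares(lambda a:(proj(S,bin2w(p,[-50+48*np.cos(a[0]),-142+48*np.sin(a[0]),a[1]]))-sz([px])).ravel(),[-2,155],x_scale=[.1,10]);print(name,"latch",g.x[0]+np.deg2rad(144),g.x[1],g.cost)
E
```

```text
[ 5.68451084e+02  1.09994337e+02 -8.13619993e-02  6.29100760e-01
  1.03095629e-01]
[[-0.0, -0.4], [0.5, -1.3], [0.6, -0.7], [-0.2, -0.3]]
[[1.1, -0.7], [-0.6, -0.4], [-0.7, -1.4]]
[[-0.4, 0.1], [0.1, 0.2], [-0.3, -0.4], [-0.1, -0.1]]
[[0.8, 0.4], [-0.5, 0.6], [-0.7, -1.2], [-0.9, -1.0]]
[[-0.1, -0.6]]
[[-0.1, -0.6]]
knob [[439.41138655 -78.91667885 221.        ]]
axis [[507.07582615 -27.47230488 150.        ]] pivot [[568.45108435 109.99433719 140.        ]]
lip now [[497.03937769 115.81739119 253.98008683]] level [[443.8645921  120.15337002 190.        ]]
tan latch 1.0020482173134473 164.43653020607474 9.775668498440268e-19
red latch 1.470739513672801 165.94806156831606 1.4447387944834863e-24
```

```bash
cat >> h.py <<'E'
from scipy.spatial.transform import Rotation as Ro
def rot(s): return Ro.from_euler('xyz',s["tcp_rot"],degrees=True).as_matrix()
def show(*targets,yaw=None):
    from bench import robot
    s=robot.get_state();R=rot(s);y=np.degrees(np.arctan2(R[1,1],R[0,1]))
    print("t",round(s["t"],2),"pos",s["ee_pos"].round(1),"toolx",R[:,0].round(3),"y-yaw",y.round(1),"z",R[:,2].round(3),"F",s["wrist_force"].round(1),"w",round(s["width"],1),"j",s["joint_pos"].round(1))
    for t in targets: print("  shift",(R.T@(np.array(t)-s["ee_pos"])).round(1))
    return s,R
E
python3 - <<'E'
from h import *
show([132,-533,330],[450,117,330],[480,117,300])
E
```

```text
t 0.15 pos [ 132.2 -533.7  202.7] toolx [-0.     0.001 -1.   ] y-yaw -76.1 z [-0.971 -0.24  -0.   ] F [-0.4  0.2  0.1] w 85.7 j [-79.9  17.2  87.2   0.   75.7  -3.8]
  shift [-127.3   -0.8    0. ]
  shift [-126.8 -555.3 -464.9]
  shift [ -96.8 -548.1 -494.1]
```

>>> {"fn": "send_rows", "kwargs": {
  "plan": [
    [-62,0,0,0,1],
    [-124,0,0,0,1],
    [-130,-50,-40,10,1],
    [-130,-100,-85,18,1],
    [-130,-145,-122,18,1]
  ]
}}

```text
t: 0.78
ee_pos: [215.2, -364.1, 332.9]
tcp_rot: [-126.5, 90.0, 49.3]
wrist_force: [0.6, 0.5, -0.0]
width: 0.1
```

```bash
python3 - <<'E'
from h import *
show([493,116,320])
E
```

```text
t 0.78 pos [ 215.2 -364.1  332.9] toolx [ 0.  0. -1.] y-yaw -94.2 z [-0.997  0.074 -0.   ] F [ 0.6  0.5 -0. ] w 0.1 j [-64.4  -3.6  93.3   0.   90.3  29.9]
  shift [  13.  -499.3 -241.5]
```

>>> {"fn": "send_rows", "kwargs": {
  "plan": [
    [0,-54,-26,0,1],
    [0,-108,-52,0,1],
    [0,-162,-78,0,1],
    [0,-216,-104,0,1],
    [0,-270,-130,0,1]
  ]
}}

```text
t: 1.4
ee_pos: [364.2, -103.9, 333.2]
tcp_rot: [158.2, 90.0, -25.9]
wrist_force: [0.1, -0.1, 0.2]
width: -0.1
```

```bash
python3 - <<'E'
from h import *
show([493,116,320])
E
```

```text
t 1.4 pos [ 364.2 -103.9  333.2] toolx [ 0. -0. -1.] y-yaw -94.1 z [-0.997  0.071 -0.   ] F [ 0.1 -0.1  0.2] w -0.1 j [-21.5  -9.7  98.7  -0.   91.   72.6]
  shift [  13.2 -228.6 -112.8]
```

>>> {"fn": "send_rows", "kwargs": {
  "plan": [
    [0,-54,-26,0,1],
    [0,-108,-53,0,1],
    [0,-162,-80,0,1],
    [0,-210,-103,0,1],
    [10,-229,-113,0,1]
  ]
}}

```text
t: 2.02
ee_pos: [493.5, 116.8, 322.6]
tcp_rot: [-23.9, 90.0, 152.2]
wrist_force: [0.5, -1.3, 0.2]
width: 0.1
```

```bash
python3 - <<'E'
from h import *
from bench import robot
show([493,116,320])
for n in("wrist","scene"):
    r=robot.snapshot(n);cv2.imwrite(f"pics/{n}1.png",r["color"])
E
```

```text
t 2.02 pos [493.5 116.8 322.6] toolx [-0.  0. -1.] y-yaw -94.0 z [-0.998  0.069  0.   ] F [ 0.5 -1.3  0.2] w 0.1 j [  9.2   8.   82.7   0.   89.4 103.1]
  shift [2.6 0.8 0.4]
```

View pics/wrist1.png

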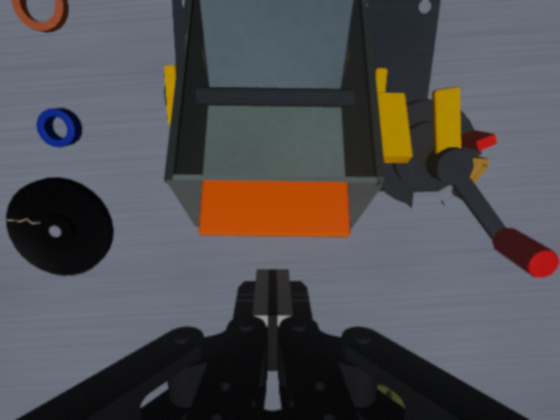

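View pics/scene1.png

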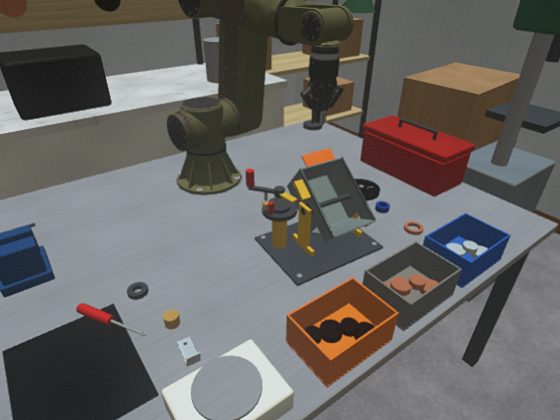

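```bash
python3 - <<'E'
from h import *
from bench import robot
W=robot.snapshot("wrist");p=np.load("p.npy")
lip=np.array([[-105,50,50],[-105,-50,50],[-145,-50,50],[-145,50,50]])
print(proj(W,bin2w(p,hop(p[3],lip))).round(1))
k=np.deg2rad(-144)+p[4]
print(proj(W,bin2w(p,[[-50+85*np.cos(k),-142+85*np.sin(k),246],[-50+85*np.cos(k),-142+85*np.sin(k),196]])).round(1), proj(W,bin2w(p,[[120,-190,10]])))
for name,px in (("tan",(480,165)),("red",(480,142))):
  for z in (160,170):
    g=least_squares(lambda a:(proj(W,bin2w(p,[-50+a[1]*np.cos(a[0]),-142+a[1]*np.sin(a[0]),z]))-px).ravel(),[-2,48],x_scale=[.1,10]);print(name,"latch",g.x[0]+np.deg2rad(144),g.x[1],g.cost)
E
```

```text
[[199.6 181.1]
 [345.9 182.7]
 [349.  239.7]
 [195.4 238. ]]
[[544.7 263.8]
 [504.5 238.1]] [[441.96651241 -14.91797196]]
tan latch 0.7791710665053093 44.87214146439121 5.703022582640992e-25
tan latch 0.8024302748056384 39.012749724381194 1.6155871338926322e-27
red latch 1.2559962730579282 42.56453688295322 1.4621063561728321e-24
red latch 1.3322694855483534 37.79440768602062 1.6155871338926322e-27
```

```bash
python3 - <<'E'
from h import *
p=np.load("p.npy")
L=[]
for t in [.65,.6,.55,.5,.45,.4,.35,.3,.25,.2,.15,.1,.05,0]:
    b=hop(t,[-130,0,50])[0]+[11,0,11]; L.append(bin2w(p,b)[0]); 
s,R=show()
for t in L: print(t.round(1),(R.T@(t-s["ee_pos"])).round(1))
E
```

```text
t 2.17 pos [492.5 114.5 322.1] toolx [-0.002 -0.001 -1.   ] y-yaw -94.0 z [-0.998  0.07   0.002] F [ 0.3 -1.4 -0.1] w 0.1 j [  8.9   7.8  82.9  -0.   89.4 103. ]
[506.4 115.1 269.5] [ 52.6  -1.6 -14. ]
[500.6 115.5 265.7] [56.4 -1.6 -8.1]
[495.  116.  261.6] [60.5 -1.7 -2.5]
[489.6 116.4 257.2] [64.9 -1.7  2.9]
[484.4 116.8 252.6] [69.5 -1.8  8.1]
[479.5 117.2 247.7] [74.4 -1.9 13. ]
[474.8 117.6 242.5] [79.6 -1.9 17.7]
[470.4 118.  237.2] [84.9 -2.  22.2]
[466.2 118.3 231.6] [90.5 -2.  26.3]
[462.3 118.6 225.8] [96.3 -2.1 30.2]
[458.7 118.9 219.9] [102.3  -2.1  33.8]
[455.5 119.2 213.7] [108.4  -2.1  37. ]
[452.5 119.4 207.4] [114.7  -2.2  40. ]
[449.8 119.7 201. ] [121.2  -2.2  42.7]
```

>>> {"fn": "send_rows", "kwargs": {
  "plan": [
    [25,0,-11,0,1],
    [42,-1,-11,0,1],
    [46,-1,-11,0,1],
    [48,-1,-11,0,1],
    [50,-1,-11,0,1]
  ]
}}

```text
t: 2.8
ee_pos: [503.8, 114.7, 273.8]
tcp_rot: [-167.1, 89.9, 8.8]
wrist_force: [0.6, -0.9, 0.1]
width: -0.0
```

```bash
python3 - <<'E'
from h import *
show()
E
```

```text
t 2.8 pos [503.8 114.7 273.8] toolx [ 0.001  0.    -1.   ] y-yaw -94.1 z [-0.997  0.071 -0.001] F [ 0.6 -0.9  0.1] w -0.0 j [  8.8  10.2  86.4   0.   83.4 102.9]
```

>>> {"fn": "send_rows", "kwargs": {
  "plan": [
    [3,0,1,0,1],
    [5,0,2,0,1],
    [7,0,3,0,1],
    [9,0,5,0,1],
    [11,0,8,0,1]
  ]
}}

```text
t: 3.42
ee_pos: [495.6, 115.4, 261.9]
tcp_rot: [-14.2, 90.0, 161.7]
wrist_force: [0.4, 0.2, 0.4]
width: -0.1
```

>>> {"fn": "send_rows", "kwargs": {
  "plan": [
    [2,0,2,0,1],
    [4,0,5,0,1],
    [6,0,8,0,1],
    [8,0,10,0,1]
  ]
}}

```text
t: 3.92
ee_pos: [485.6, 116.0, 254.0]
tcp_rot: [-146.1, 90.0, 29.8]
wrist_force: [-0.6, -1.0, 0.4]
width: 0.1
```

```bash
python3 - <<'E'
from h import *
from bench import robot
show()
for n in("wrist","scene"):
    r=robot.snapshot(n);cv2.imwrite(f"pics/{n}2.png",r["color"])
t=r["color"][80:290,235:395];cv2.imwrite(f"pics/scz2.png",cv2.resize(t,None,fx=2.8,fy=2.8,interpolation=cv2.INTER_CUBIC))
E
```

```text
t 3.92 pos [485.6 116.  254. ] toolx [ 0.  0. -1.] y-yaw -94.1 z [-0.997  0.071 -0.   ] F [-0.6 -1.   0.4] w 0.1 j [  9.2   8.6  90.9   0.   80.6 103.3]
```

View pics/scz2.png

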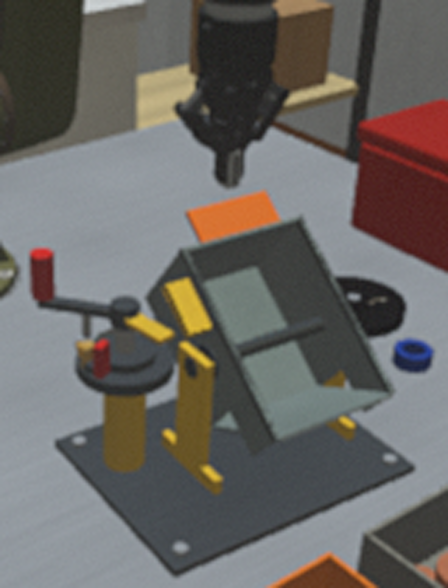

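View pics/wrist2.png

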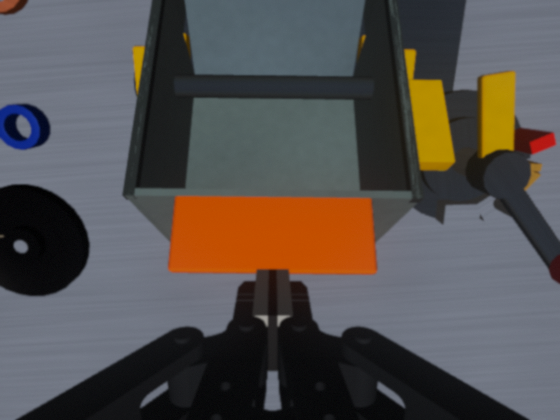

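```bash
python3 - <<'E'
from h import *
from bench import robot
s,R=show();p=np.load("p.npy")
S=robot.snapshot("scene");W=robot.snapshot("wrist")
e=s["ee_pos"]
for dz in (-11,0,8,20): print(dz,(proj(S,e+[0,0,dz])-[235,80])*2.8, proj(W,e+[0,0,dz]))
lip=np.array([[-105,50,50],[-105,-50,50],[-145,-50,50],[-145,50,50]])
print(proj(W,bin2w(p,hop(p[3],lip))).round(1)); print((proj(S,bin2w(p,hop(p[3],lip)))-[235,80])*2.8)
W0=np.array(W["cam_to_world"]);print(W0.round(2))
E
```

```text
t 4.03 pos [485.6 116.  253.9] toolx [-0. -0. -1.] y-yaw -94.1 z [-0.997  0.071  0.   ] F [ 0.7 -0.1  0.1] w 0.0 j [  9.2   8.6  90.9  -0.   80.6 103.3]
-11 [[224.53402953 220.20788062]] [[273.62608266 249.7715178 ]]
0 [[225.13771958 210.45437952]] [[273.69368349 258.59843363]]
8 [[225.58084603 203.2938141 ]] [[273.74776054 265.66078658]]
20 [[226.25207203 192.44539864]] [[273.83797947 277.44575656]]
[[174.3 198.3]
 [371.2 200.1]
 [377.3 279.2]
 [166.9 277.3]]
[[279.74695318 219.9910884 ]
 [200.56108504 242.02349381]
 [183.23476838 208.49677241]
 [262.41028607 187.99244898]]
[[-7.0000e-02  9.5000e-01  3.1000e-01  5.6508e+02]
 [-1.0000e+00 -7.0000e-02 -2.0000e-02  1.1099e+02]
 [-0.0000e+00 -3.1000e-01  9.5000e-01  4.2519e+02]
 [ 0.0000e+00  0.0000e+00  0.0000e+00  1.0000e+00]]
```

```bash
python3 - <<'E'
from h import *
from bench import robot
s,R=show();p=np.load("p.npy")
S=robot.snapshot("scene");W=robot.snapshot("wrist");T=robot.snapshot("top")
e=s["ee_pos"]
f=least_squares(lambda a:np.r_[(proj(S,a)-[235+230/2.8,80+185/2.8]).ravel(),(proj(W,a)-[273,270]).ravel()],e);print(f.x,f.cost)
for n,i in(("s",S["color"][100:190,280:360]),("w",W["color"][240:400,190:350])):
    cv2.imwrite(f"pics/tip{n}.png",cv2.resize(i,(640,560),interpolation=cv2.INTER_CUBIC))
pickle.dump((S,W,T,s),open("snap2.pkl","wb"))
cv2.imwrite("pics/top2.png",T["color"])
E
```

```text
t 4.12 pos [485.9 116.  254.1] toolx [ 0.  0. -1.] y-yaw -94.1 z [-0.997  0.071 -0.   ] F [-0.2 -0.   1.2] w -0.4 j [  9.2   8.6  90.8  -0.   80.6 103.3]
[494.45757651 115.76298134 284.06964437] 0.4395585468777644
```

View pics/tips.png

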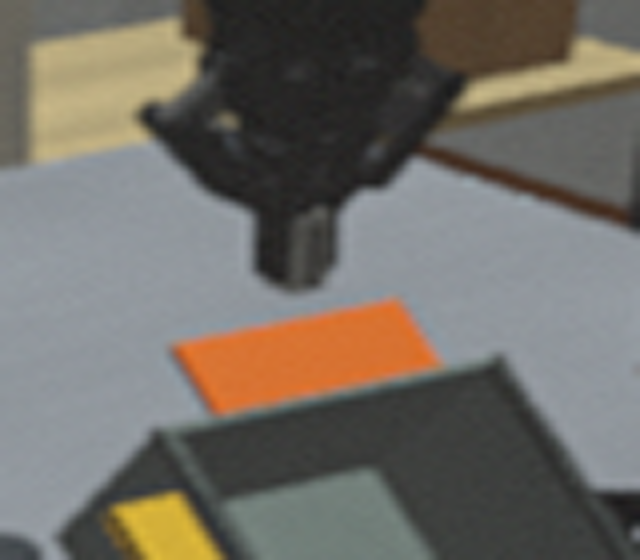

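View pics/tipw.png

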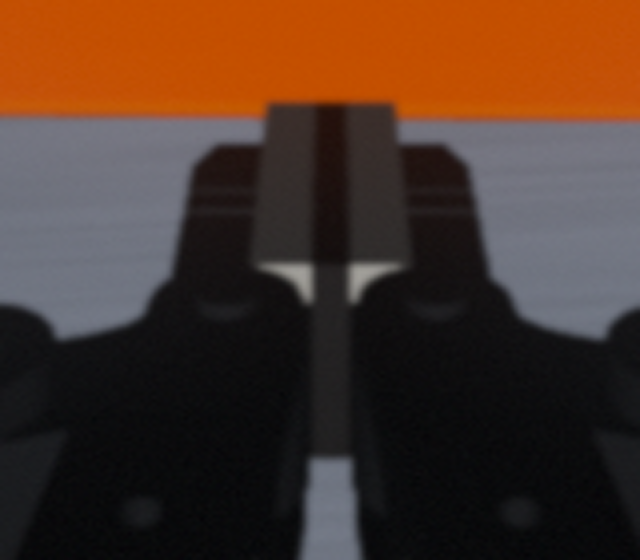

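View pics/top2.png

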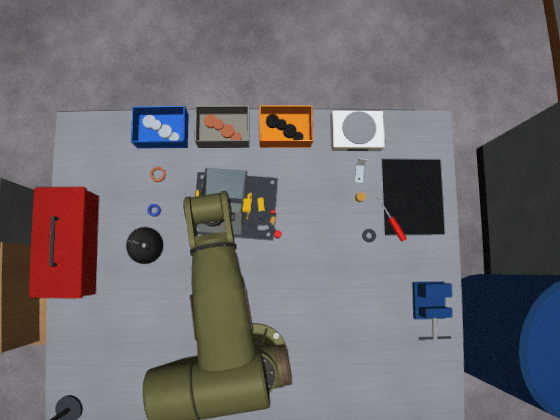

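```bash
python3 - <<'E'
from h import *
d=pickle.load(open("snap0.pkl","rb"))
S=d["scene"];e=np.array([132.2,-533.7,202.6])
for dz in (-11,0,20,40,60): print(dz,proj(S,e+[0,0,dz]),proj(d["wrist"],e+[0,0,dz]))
i=S["color"][90:190,0:110];cv2.imwrite("pics/g0.png",cv2.resize(i,None,fx=6,fy=6,interpolation=cv2.INTER_CUBIC))
E
```

```text
-11 [[ 49.99416317 189.44225723]] [[274.04093398 250.09546116]]
0 [[ 48.69208471 185.94334385]] [[274.10515373 258.94065321]]
20 [[ 46.28683012 179.47733486]] [[274.24223191 277.82957362]]
40 [[ 43.83149204 172.87310917]] [[274.41394572 301.50795572]]
60 [[ 41.32453795 166.12631018]] [[274.63525255 332.0526362 ]]
```

View pics/g0.png

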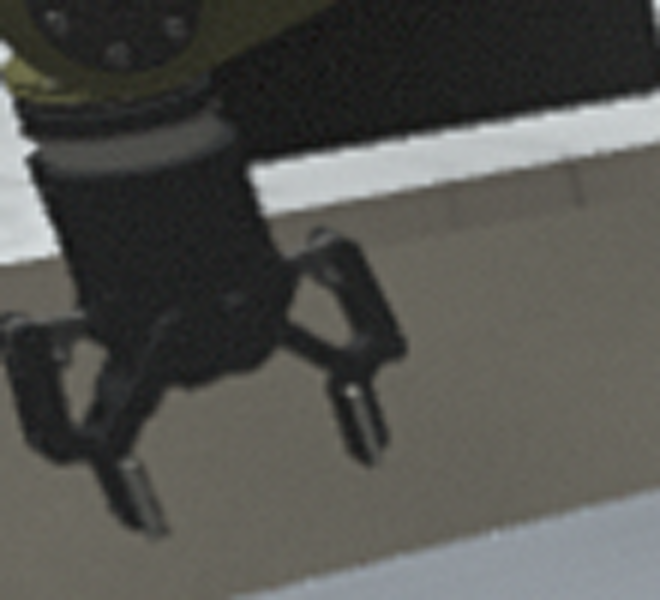

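The picture shows the shut tips about 30 mm above the reported TCP, where they should be 11 mm below it. The missing contact force agrees with this. I'll rely on contact to find the height and go on slowly.

>>> {"fn": "send_rows", "kwargs": {
  "plan": [
    [6,0,-18,0,1],
    [12,0,-18,0,1],
    [15,0,-18,0,1],
    [17,0,-18,0,1]
  ]
}}

```text
t: 4.78
ee_pos: [503.4, 114.8, 237.0]
tcp_rot: [-6.0, 90.0, 169.9]
wrist_force: [-0.2, -0.1, 0.3]
width: -0.1
```

>>> {"fn": "send_rows", "kwargs": {
  "plan": [
    [2,0,0,0,1],
    [4,0,0,0,1]
  ]
}}

```text
t: 5.03
ee_pos: [503.7, 114.8, 233.2]
tcp_rot: [-165.2, 90.0, 10.7]
wrist_force: [-0.9, 0.7, -0.0]
width: 0.2
```

>>> {"fn": "send_rows", "kwargs": {
  "plan": [
    [2,0,0,0,1],
    [4,0,0,0,1]
  ]
}}

```text
t: 5.28
ee_pos: [503.9, 114.8, 229.2]
tcp_rot: [-163.0, 90.0, 12.9]
wrist_force: [0.5, -0.8, 4.0]
width: -0.1
```

>>> {"fn": "send_rows", "kwargs": {
  "plan": [
    [2.5,0,3.5,0,1],
    [6.5,0,9,0,1],
    [11,0,14.5,0,1]
  ]
}}

```text
t: 5.65
ee_pos: [488.9, 115.9, 217.9]
tcp_rot: [-134.0, 90.0, 41.9]
wrist_force: [-0.0, 0.9, 3.8]
width: 0.2
```

>>> {"fn": "send_rows", "kwargs": {
  "plan": [
    [4.5,0,5,0,1],
    [9.5,0,10,0,1],
    [14.5,0,15,0,1]
  ]
}}

```text
t: 6.02
ee_pos: [474.0, 116.9, 203.2]
tcp_rot: [-99.6, 90.0, 76.3]
wrist_force: [0.7, 1.1, 2.5]
width: 0.0
```

>>> {"fn": "send_rows", "kwargs": {
  "plan": [
    [5.5,0,4.5,0,1],
    [11,0,8.5,0,1],
    [16.5,0,12.5,0,1]
  ]
}}

```text
t: 6.4
ee_pos: [461.6, 117.8, 186.6]
tcp_rot: [-37.0, 90.0, 138.9]
wrist_force: [1.5, 1.8, 1.9]
width: -0.2
```

```bash
python3 - <<'E'
from h import *
from bench import robot
show()
for n in("scene","wrist"):
    r=robot.snapshot(n);cv2.imwrite(f"pics/{n}3.png",r["color"])
    if n=="scene":
        t=r["color"][80:290,235:395];cv2.imwrite(f"pics/scz3.png",cv2.resize(t,None,fx=2.8,fy=2.8,interpolation=cv2.INTER_CUBIC))
E
```

```text
t 6.4 pos [461.6 117.8 186.6] toolx [-0.  0. -1.] y-yaw -94.1 z [-0.997  0.071  0.   ] F [1.5 1.8 1.9] w -0.2 j [  9.9   8.6  99.9   0.   71.5 104. ]
```

View pics/scz3.png

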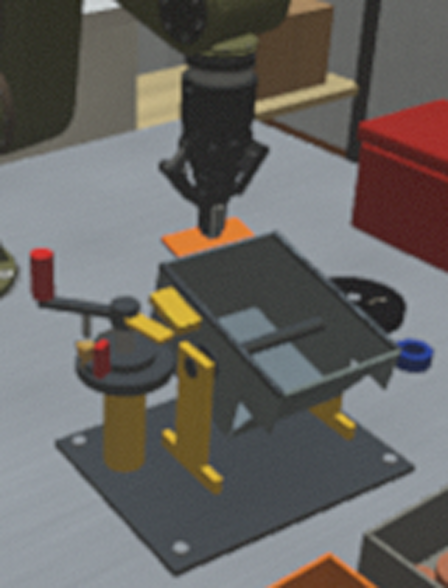

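Hopper is following the fingertips. The rest goes slower.

>>> {"fn": "send_rows", "kwargs": {
  "plan": [
    [5,0,3.5,0,1],
    [10,0,6,0,1],
    [14,0,7.5,0,1]
  ]
}}

```text
t: 6.88
ee_pos: [454.0, 118.2, 172.7]
tcp_rot: [10.5, 90.0, -173.6]
wrist_force: [-2.7, 0.4, 4.1]
width: -0.1
```

>>> {"fn": "send_rows", "kwargs": {
  "plan": [
    [2,0,1,0,1],
    [4,0,2,0,1]
  ]
}}

```text
t: 7.12
ee_pos: [452.3, 118.4, 169.0]
tcp_rot: [18.6, 90.0, -165.5]
wrist_force: [-1.7, 0.0, 3.9]
width: 0.1
```

>>> {"fn": "send_rows", "kwargs": {
  "plan": [
    [1,0,0.5,0,1],
    [2,0,1,0,1]
  ]
}}

```text
t: 7.38
ee_pos: [451.4, 118.5, 167.1]
tcp_rot: [-159.7, 90.0, 16.2]
wrist_force: [-1.2, 1.2, 2.7]
width: 0.1
```

>>> {"fn": "send_rows", "kwargs": {
  "plan": [
    [1,0,0.5,0,1],
    [2,0,1,0,1]
  ]
}}

```text
t: 7.62
ee_pos: [450.5, 118.6, 165.0]
tcp_rot: [-170.9, 90.0, 5.0]
wrist_force: [-0.2, -0.9, 2.2]
width: 0.0
```

>>> {"fn": "send_rows", "kwargs": {
  "plan": [
    [1,0,0.3,0,1]
  ]
}}

```text
t: 7.75
ee_pos: [450.1, 118.6, 164.0]
tcp_rot: [0.7, 90.0, 176.6]
wrist_force: [-2.3, 0.0, 3.1]
width: 0.1
```

>>> {"fn": "send_rows", "kwargs": {
  "plan": [
    [1,0,0.3,0,1]
  ]
}}

```text
t: 7.88
ee_pos: [449.7, 118.6, 163.0]
tcp_rot: [4.4, 90.0, -179.7]
wrist_force: [-2.9, 0.1, 3.7]
width: -0.0
```

>>> {"fn": "send_rows", "kwargs": {
  "plan": [
    [1,0,0.3,0,1]
  ]
}}

```text
t: 8.0
ee_pos: [449.4, 118.6, 162.0]
tcp_rot: [-13.8, 90.0, 162.1]
wrist_force: [-2.4, 0.7, 3.9]
width: 0.1
```

>>> {"fn": "send_rows", "kwargs": {
  "plan": [
    [1,0,0,0,1]
  ]
}}

```text
t: 8.12
ee_pos: [449.5, 118.7, 161.7]
tcp_rot: [-136.5, 90.0, 39.4]
wrist_force: [-9.9, -0.8, 19.7]
width: 0.3
```

>>> {"fn": "send_rows", "kwargs": {
  "plan": [
    [1,0,0,0,1]
  ]
}}

```text
t: 8.25
ee_pos: [449.5, 118.7, 161.6]
tcp_rot: [-163.9, 90.0, 12.0]
wrist_force: [-15.8, -2.3, 30.2]
width: 0.0
```

Stop felt at TCP z 161.7: the lip is at 190, so the shut tip sits 28 mm above the reported TCP. Backing off.

>>> {"fn": "send_rows", "kwargs": {
  "plan": [
    [-3,0,0,0,1],
    [-10,0,0,0,1],
    [-40,0,0,0,1],
    [-100,0,0,0,1]
  ]
}}

```text
t: 8.75
ee_pos: [448.7, 118.4, 259.8]
tcp_rot: [15.1, 89.8, -169.0]
wrist_force: [1.9, -0.1, 1.1]
width: 0.5
```

```bash
python3 - <<'E'
from h import *
from bench import robot
p=np.load("p.npy")
show()
for n in("scene","wrist"):
    r=robot.snapshot(n);cv2.imwrite(f"pics/{n}4.png",r["color"])
    lip=np.array([[-105,50,50],[-105,-50,50],[-145,-50,50],[-145,50,50]])
    for t in(0,.05):print(n,proj(r,bin2w(p,hop(t,lip))).round(1).tolist())
    k=np.deg2rad(-144)+p[4]
    print(proj(r,bin2w(p,[[-50+85*np.cos(k),-142+85*np.sin(k),246],[-50+85*np.cos(k),-142+85*np.sin(k),196]])).round(1))
E
```

```text
t 8.75 pos [448.7 118.4 259.8] toolx [-0.004 -0.001 -1.   ] y-yaw -94.1 z [-0.997  0.071  0.004] F [ 1.9 -0.1  1.1] w 0.5 j [ 10.3   3.9  95.3  -0.   81.1 104.4]
scene [[323.4, 168.1], [296.3, 175.9], [289.0, 170.5], [315.8, 163.1]]
scene [[324.1, 166.9], [296.8, 174.7], [289.5, 168.8], [316.4, 161.4]]
[[249.6 169.5]
 [250.2 185.6]]
wrist [[200.5, 193.3], [345.1, 194.8], [341.3, 248.3], [203.2, 246.9]]
wrist [[198.9, 191.5], [346.8, 192.9], [343.3, 248.7], [201.2, 247.3]]
[[626.8 237.2]
 [561.9 210.9]]
```

View pics/wrist4.png

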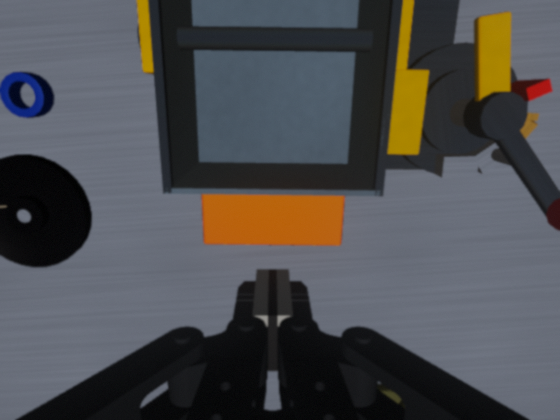

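View pics/scene4.png

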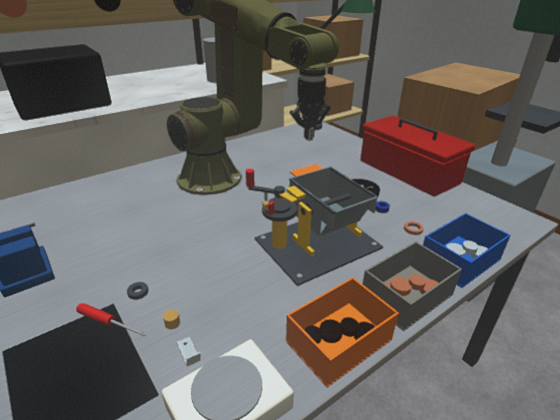

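>>> {"fn": "send_rows", "kwargs": {
  "plan": [
    [0,50,-1,-10,0.5],
    [0,100,-2,-20,0.5],
    [0,150,-4,-30,0.5],
    [0,190,-5,-40,0.5],
    [0,197.5,-5,-41.4,0.5]
  ]
}}

```text
t: 9.48
ee_pos: [440.2, -80.8, 259.8]
tcp_rot: [21.0, 90.0, -121.6]
wrist_force: [0.7, 0.4, 0.1]
width: 42.8
```

```bash
python3 - <<'E'
from h import *
from bench import robot
p=np.load("p.npy")
s,R=show([439.4,-78.9,200])
r=robot.snapshot("wrist");cv2.imwrite(f"pics/wrist5.png",r["color"])
k=np.deg2rad(-144)+p[4]
print(proj(r,bin2w(p,[[-50+85*np.cos(k),-142+85*np.sin(k),246],[-50+85*np.cos(k),-142+85*np.sin(k),196],[-50,-142,200]])).round(1))
print(proj(r,[[439.4,-78.9,s["ee_pos"][2]+a] for a in (30,40)]))
E
```

```text
t 9.47 pos [440.2 -80.8 259.8] toolx [-0. -0. -1.] y-yaw -52.6 z [-0.795 -0.607  0.   ] F [0.7 0.4 0.1] w 42.8 j [-15.1   1.5  97.8  -0.   80.7  37.5]
  shift [59.8 -2.  -0.6]
[[270.3 247.7]
 [270.7 217.7]
 [270.8  81.6]]
[[269.65971016 288.59683818]
 [269.48075876 301.12278042]]
```

View pics/wrist5.png

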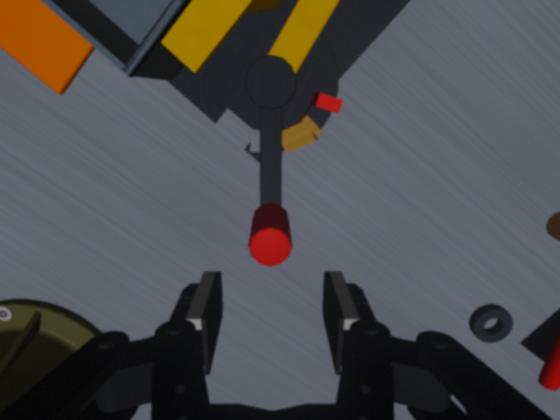

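Knob top at (270,246), midway between the fingers (220–325, centre about 272) and in line with the lever. Going down over it.

>>> {"fn": "send_rows", "kwargs": {
  "plan": [
    [20,-2,0,0,0.5],
    [38,-2,0,0,0.5],
    [44,-2,0,0,0.5],
    [50,-2,0,0,0.5],
    [54,-2,0,0,0.5]
  ]
}}

```text
t: 10.15
ee_pos: [439.4, -77.1, 206.2]
tcp_rot: [132.6, 90.0, -10.1]
wrist_force: [0.7, 0.4, 0.4]
width: 42.3
```

>>> {"fn": "send_rows", "kwargs": {
  "plan": [
    [6,0,0,0,0.5],
    [12,0,0,0,0.5],
    [18,0,0,0,0.5],
    [22,0,0,0,0.5],
    [22,0,0,0,0.5]
  ]
}}

```text
t: 10.78
ee_pos: [439.1, -77.1, 183.8]
tcp_rot: [-53.5, 90.0, 163.8]
wrist_force: [1.0, 0.1, 0.1]
width: 42.9
```

```bash
python3 - <<'E'
from h import *
from bench import robot
show([439.4,-78.9,182])
r=robot.snapshot("wrist");cv2.imwrite(f"pics/wrist6.png",r["color"])
r=robot.snapshot("scene");t=r["color"][100:250,205:365];cv2.imwrite(f"pics/sc6.png",cv2.resize(t,None,fx=4,fy=4,interpolation=cv2.INTER_CUBIC))
E
```

```text
t 10.78 pos [439.1 -77.1 183.8] toolx [-0.  0. -1.] y-yaw -52.7 z [-0.795 -0.606  0.   ] F [1.  0.1 0.1] w 42.9 j [-14.7   4.9 104.5   0.   70.7  38. ]
  shift [1.8 1.6 0.9]
```

View pics/wrist6.png

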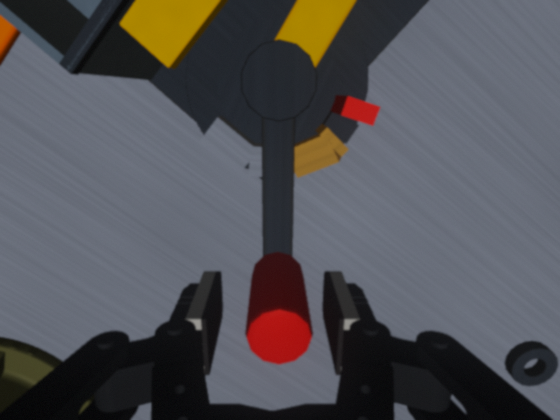

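View pics/sc6.png

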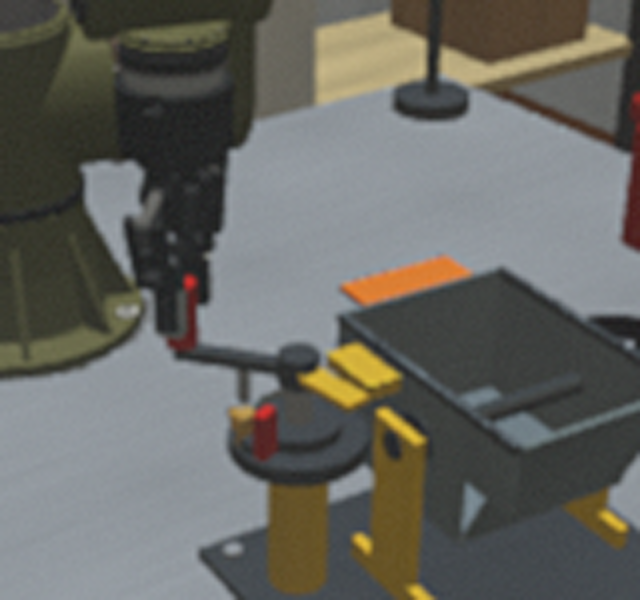

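>>> {"fn": "send_rows", "kwargs": {
  "plan": [
    [0,1.6,0.5,0,0.6],
    [0,1.6,0.5,0,0.6],
    [0,1.6,0.5,0,0.6]
  ]
}}

```text
t: 11.25
ee_pos: [439.8, -78.7, 184.1]
tcp_rot: [132.0, 90.0, -10.6]
wrist_force: [-0.9, 0.1, -0.4]
width: 34.4
```

```bash
python3 - <<'E'
from h import *
from bench import robot
p=np.load("p.npy")
s,R=show([439.4,-78.9,182])
W=robot.snapshot("wrist");S=robot.snapshot("scene")
i=W["color"][30:200,220:420];cv2.imwrite("pics/w7.png",cv2.resize(i,None,fx=4,fy=3.5,interpolation=cv2.INTER_CUBIC))
i=S["color"][175:225,250:310];cv2.imwrite("pics/s7.png",cv2.resize(i,None,fx=12,fy=12,interpolation=cv2.INTER_CUBIC))
pickle.dump((S,W),open("snap7.pkl","wb"))
E
```

```text
t 11.25 pos [439.8 -78.7 184.1] toolx [ 0. -0. -1.] y-yaw -52.7 z [-0.795 -0.606 -0.   ] F [-0.9  0.1 -0.4] w 34.4 j [-14.8   4.9 104.4   0.   70.7  37.8]
  shift [ 2.1 -0.1  0.4]
```

View pics/w7.png

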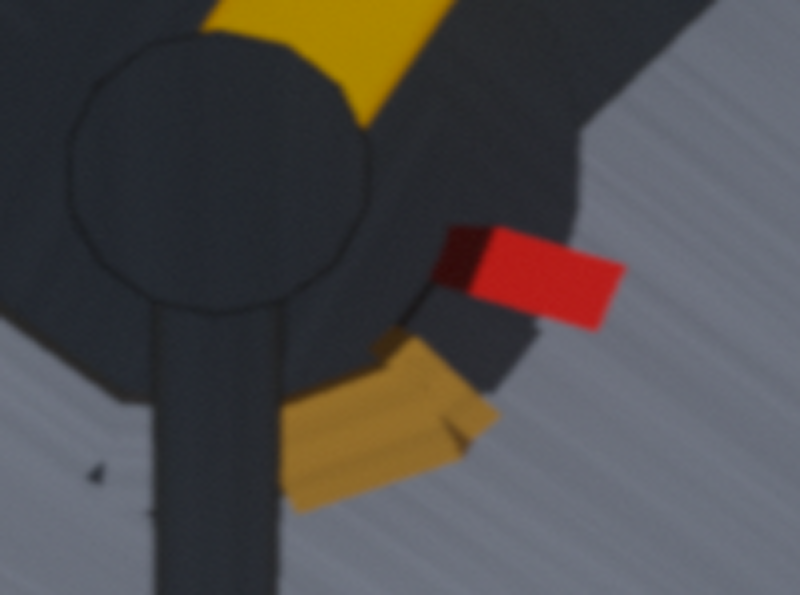

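View pics/s7.png

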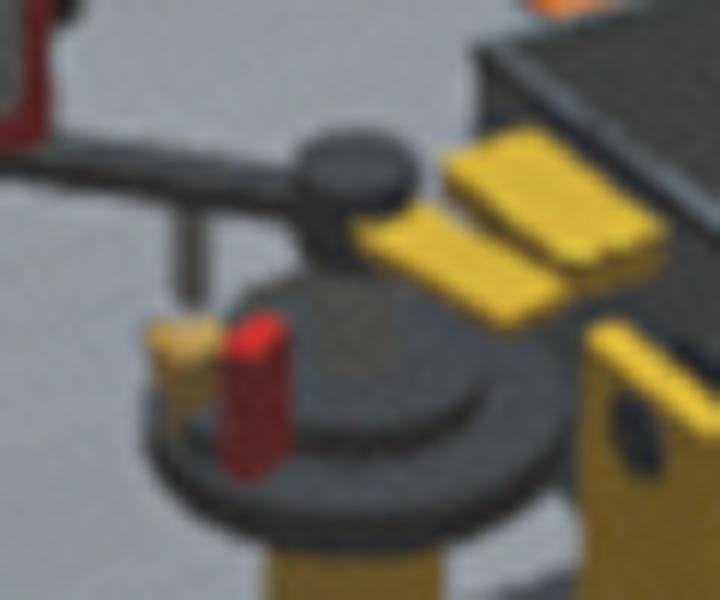

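```bash
python3 - <<'E'
from h import *
S,W=pickle.load(open("snap7.pkl","rb"));p=np.load("p.npy")
w=lambda a:(np.array(a)/[4,3.5])+[220,30]; s=lambda a:np.array(a)/12+[250,175]
f=least_squares(lambda a:np.r_[(proj(W,bin2w(p,a))-w((547,278))).ravel(),(proj(S,bin2w(p,a))-s((256,335))).ravel()],[-50,-190,170.]);a=f.x+[50,142,0]
print(a,f.cost,np.hypot(*a[:2]),np.arctan2(a[1],a[0])+np.deg2rad(144))
def ang(px,z):
    f=least_squares(lambda a:(proj(W,bin2w(p,[a[0],a[1],z]))-w(px)).ravel(),[-50,-190]);a=f.x+[50,142];return np.hypot(*a).round(1),(np.arctan2(a[1],a[0])+np.deg2rad(144)).round(3)
for z in (165,170,175): print(z,"red near edge",ang((600,330),z),ang((470,295),z),"far",ang((625,265),z),ang((498,228),z),"tan end",ang((415,335),z),ang((500,415),z),"tan start",ang((300,512),z))
for z in (158,): print("tan end",ang((415,335),z),ang((500,415),z),"hub",ang((220,172),205))
E
```

```text
[ 16.38961806 -36.73877476 175.32556661] 0.09749346231035093 40.22880996095064 1.3620939802671956
165 red near edge (np.float64(51.6), np.float64(1.278)) (np.float64(34.7), np.float64(1.222)) far (np.float64(51.2), np.float64(1.456)) (np.float64(34.7), np.float64(1.496)) tan end (np.float64(32.2), np.float64(0.977)) (np.float64(48.1), np.float64(0.947)) tan start (np.float64(47.5), np.float64(0.335))
170 red near edge (np.float64(50.3), np.float64(1.275)) (np.float64(33.8), np.float64(1.219)) far (np.float64(49.8), np.float64(1.454)) (np.float64(33.8), np.float64(1.492)) tan end (np.float64(31.4), np.float64(0.974)) (np.float64(46.9), np.float64(0.945)) tan start (np.float64(46.4), np.float64(0.334))
175 red near edge (np.float64(49.0), np.float64(1.273)) (np.float64(32.9), np.float64(1.215)) far (np.float64(48.5), np.float64(1.451)) (np.float64(32.9), np.float64(1.488)) tan end (np.float64(30.6), np.float64(0.97)) (np.float64(45.7), np.float64(0.943)) tan start (np.float64(45.3), np.float64(0.333))
tan end (np.float64(33.3), np.float64(0.982)) (np.float64(49.8), np.float64(0.95)) hub (np.float64(0.2), np.float64(1.238))
```

The marks suggest a crest end near 0.96 rad and a stop near 1.15 rad, to be confirmed by feel. Starting the turn.

>>> {"fn": "send_rows", "kwargs": {
  "plan": [
    [0,3,0,-2,0.6],
    [0,5.9,-0.2,-4,0.6],
    [0,8.9,-0.5,-6,0.6],
    [0,11.8,-0.8,-8,0.6],
    [0,14.8,-1.3,-10,0.6]
  ]
}}

```text
t: 11.98
ee_pos: [449.6, -89.6, 184.1]
tcp_rot: [-77.0, 90.0, 150.4]
wrist_force: [-2.2, 1.7, 1.4]
width: 33.9
```

```bash
cat >> h.py <<'E'
def arc(save=None):
    p=np.load("p.npy");s,R=show()
    c=bin2w(p,[-50,-142,0])[0];d=s["ee_pos"][:2]-c[:2]
    a=np.arctan2(d[1],d[0]);y=np.arctan2(R[1,1],R[0,1])
    F=s["wrist_force"]
    print("radius",np.hypot(*d).round(2),"tool latch",(a-p[2]+np.deg2rad(144)).round(3),"yaw err deg",np.degrees((y-a-np.pi/2+np.pi)%(2*np.pi)-np.pi).round(2),"Ftan",(F@R[:,1]).round(1),"Frad",(F@R[:,2]).round(1),"Fz",F[2].round(1))
    if save:
        from bench import robot
        W=robot.snapshot("wrist");S=robot.snapshot("scene")
        i=S["color"][150:250,230:350];i=cv2.resize(i,None,fx=4,fy=4,interpolation=cv2.INTER_CUBIC)
        cv2.imwrite(f"pics/{save}.png",i); cv2.imwrite(f"pics/{save}w.png",W["color"])
E
python3 -c "
from h import *
arc('a1')"
```

```text
t 11.97 pos [449.6 -89.6 184.1] toolx [-0.001  0.    -1.   ] y-yaw -42.6 z [-0.677 -0.736  0.   ] F [-2.2  1.7  1.4] w 33.9 j [-15.9   6.5 102.7   0.   70.9  26.8]
radius 84.62 tool latch 0.277 yaw err deg 0.15 Ftan -2.7 Frad 0.2 Fz 1.4
```

View pics/a1w.png

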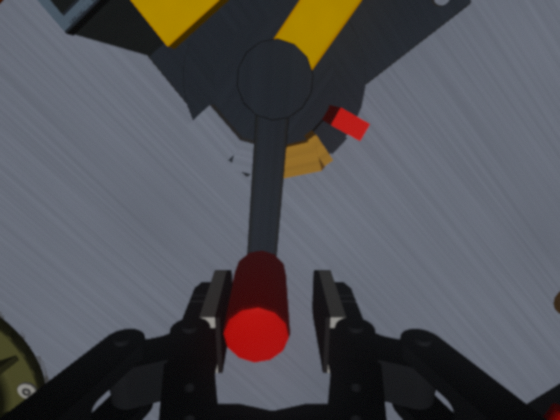

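>>> {"fn": "send_rows", "kwargs": {
  "plan": [
    [0,3,0,-2,0.6],
    [0,5.9,-0.2,-4,0.6],
    [0,8.9,-0.5,-6,0.6],
    [0,11.8,-0.8,-8,0.6],
    [0,14.8,-1.3,-10,0.6]
  ]
}}

```text
t: 12.7
ee_pos: [461.1, -98.6, 184.2]
tcp_rot: [-79.4, 89.9, 158.0]
wrist_force: [-6.5, 3.8, 5.7]
width: 34.2
```

```bash
python3 -c "
from h import *
arc()"
```

```text
t 12.7 pos [461.1 -98.6 184.2] toolx [-0.001  0.001 -1.   ] y-yaw -32.6 z [-0.539 -0.842  0.   ] F [-6.5  3.8  5.7] w 34.2 j [-16.5   8.2 100.7   0.   71.2  16.1]
radius 84.67 tool latch 0.45 yaw err deg 0.26 Ftan -7.6 Frad 0.3 Fz 5.7
```

>>> {"fn": "send_rows", "kwargs": {
  "plan": [
    [0,3,0,-2,0.6],
    [0,5.9,-0.2,-4,0.6],
    [0,8.9,-0.5,-6,0.6],
    [0,11.8,-0.8,-8,0.6],
    [0,14.8,-1.3,-10,0.6]
  ]
}}

```text
t: 13.32
ee_pos: [474.5, -105.6, 184.3]
tcp_rot: [-86.0, 90.0, 161.4]
wrist_force: [-6.4, 2.8, 6.1]
width: 34.5
```

```bash
python3 -c "
from h import *
arc('a2')"
```

```text
t 13.32 pos [ 474.5 -105.6  184.3] toolx [-0.001  0.    -1.   ] y-yaw -22.6 z [-0.384 -0.923  0.   ] F [-6.4  2.8  6.1] w 34.5 j [-16.9  10.   98.6   0.   71.4   5.7]
radius 84.62 tool latch 0.629 yaw err deg 0.02 Ftan -7.0 Frad -0.1 Fz 6.1
```

View pics/a2w.png

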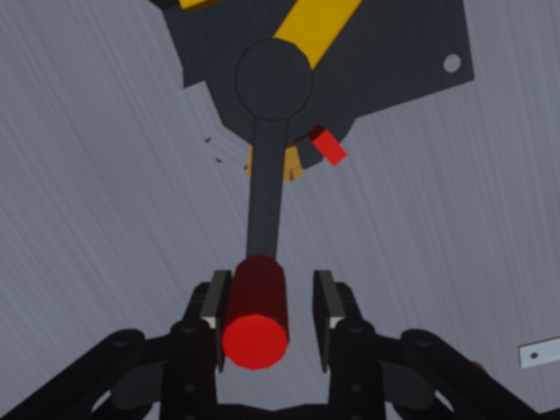

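View pics/a2.png

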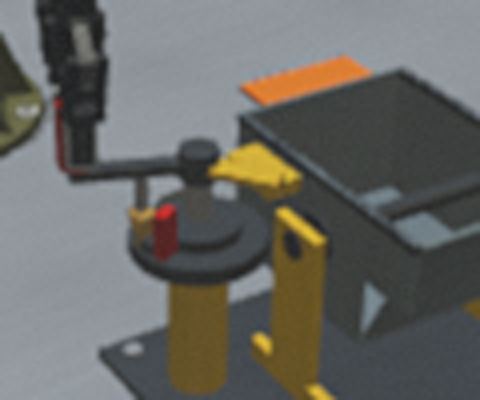

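>>> {"fn": "send_rows", "kwargs": {
  "plan": [
    [0,2.2,0,-1.5,0.6],
    [0,4.4,-0.1,-3,0.6],
    [0,6.7,-0.3,-4.5,0.6],
    [0,8.9,-0.5,-6,0.6]
  ]
}}

```text
t: 13.92
ee_pos: [482.8, -108.7, 184.2]
tcp_rot: [-74.2, 89.9, 179.2]
wrist_force: [-8.1, 1.5, 5.2]
width: 33.9
```

>>> {"fn": "send_rows", "kwargs": {
  "plan": [
    [0,2.2,0,-1.5,0.6],
    [0,4.4,-0.1,-3,0.6],
    [0,6.7,-0.3,-4.5,0.6],
    [0,8.9,-0.5,-6,0.6]
  ]
}}

```text
t: 14.42
ee_pos: [491.6, -110.8, 184.2]
tcp_rot: [-72.1, 90.0, -172.7]
wrist_force: [-6.0, 1.4, 4.1]
width: 34.1
```

>>> {"fn": "send_rows", "kwargs": {
  "plan": [
    [0,2.2,0,-1.5,0.6],
    [0,4.4,-0.1,-3,0.6],
    [0,6.7,-0.3,-4.5,0.6]
  ]
}}

```text
t: 14.8
ee_pos: [498.8, -111.8, 184.0]
tcp_rot: [81.7, 90.0, -14.4]
wrist_force: [-0.9, -0.3, -0.2]
width: 34.4
```

```bash
python3 -c "
from h import *
arc('a3')"
```

```text
t 14.8 pos [ 498.8 -111.8  184. ] toolx [ 0.001 -0.    -1.   ] y-yaw -6.1 z [-0.106 -0.994  0.   ] F [-0.9 -0.3 -0.2] w 34.4 j [-16.7  13.2  94.8   0.   72.  -10.6]
radius 84.72 tool latch 0.925 yaw err deg -0.46 Ftan -0.8 Frad 0.4 Fz -0.2
```

View pics/a3w.png

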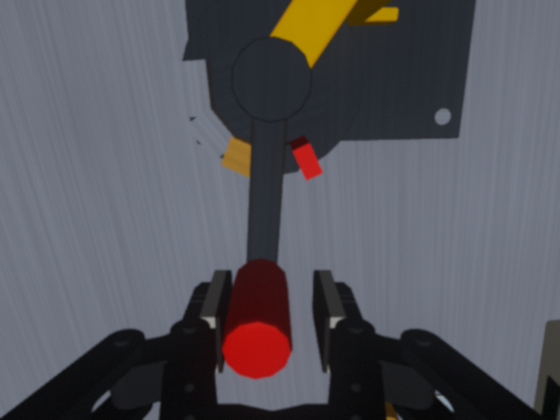

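View pics/a3.png

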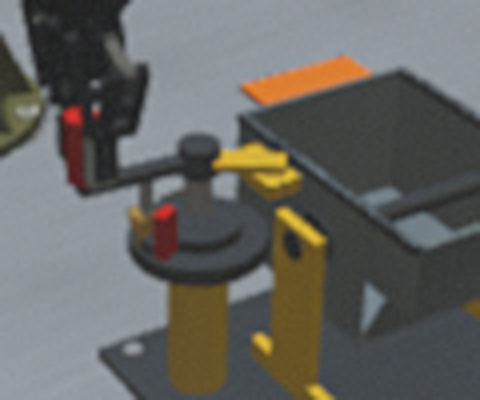

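On the crest: force fell, and the tongue is over the lug. Small steps from here.

>>> {"fn": "send_rows", "kwargs": {
  "plan": [
    [0,1.1,0,-0.75,0.6],
    [0,2.2,0,-1.5,0.6],
    [0,3.3,-0.1,-2.2,0.6],
    [0,4.4,-0.1,-3,0.6]
  ]
}}

```text
t: 15.4
ee_pos: [502.8, -112.0, 184.0]
tcp_rot: [-119.9, 90.0, 147.0]
wrist_force: [-2.9, 0.2, -0.6]
width: 34.3
```

>>> {"fn": "send_rows", "kwargs": {
  "plan": [
    [0,1.1,0,-0.75,0.6],
    [0,2.2,0,-1.5,0.6],
    [0,3.3,-0.1,-2.2,0.6]
  ]
}}

```text
t: 15.78
ee_pos: [506.2, -112.1, 184.0]
tcp_rot: [-83.4, 90.0, -174.4]
wrist_force: [-1.4, 0.1, -2.0]
width: 34.1
```

```bash
python3 -c "
from h import *
arc('a4')"
```

```text
t 15.78 pos [ 506.2 -112.1  184. ] toolx [-0. -0. -1.] y-yaw -0.9 z [-0.016 -1.     0.   ] F [-1.4  0.1 -2. ] w 34.1 j [-16.5  14.1  93.6  -0.   72.2 -15.6]
radius 84.68 tool latch 1.013 yaw err deg -0.33 Ftan -1.4 Frad -0.1 Fz -2.0
```

View pics/a4w.png

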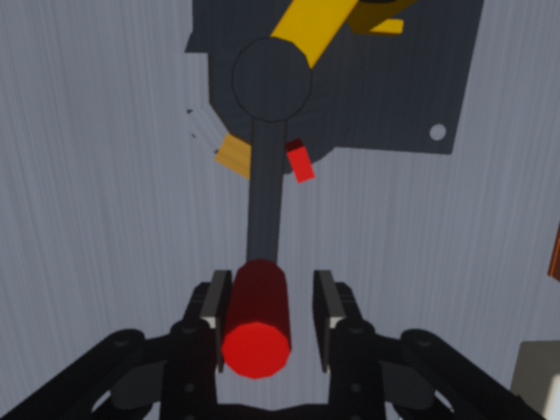

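View pics/a4.png

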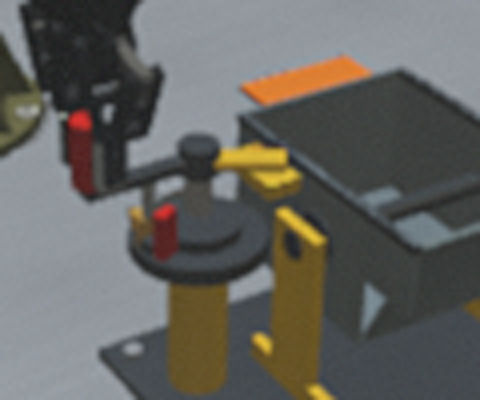

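>>> {"fn": "send_rows", "kwargs": {
  "plan": [
    [0,1,0,-0.7,0.6],
    [0,2,0,-1.4,0.6]
  ]
}}

```text
t: 16.12
ee_pos: [508.2, -112.2, 184.1]
tcp_rot: [-100.1, 90.0, 170.3]
wrist_force: [-1.0, 0.7, -0.7]
width: 34.2
```

>>> {"fn": "send_rows", "kwargs": {
  "plan": [
    [0,1,0,-0.7,0.6],
    [0,2,0,-1.4,0.6]
  ]
}}

```text
t: 16.38
ee_pos: [510.2, -112.2, 184.1]
tcp_rot: [76.4, 90.0, -11.7]
wrist_force: [-0.0, 1.1, -0.3]
width: 34.0
```

>>> {"fn": "send_rows", "kwargs": {
  "plan": [
    [0,1,0,-0.7,0.6],
    [0,2,0,-1.4,0.6]
  ]
}}

```text
t: 16.62
ee_pos: [512.3, -112.1, 184.2]
tcp_rot: [70.3, 90.0, -16.4]
wrist_force: [0.3, 0.1, -0.2]
width: 34.3
```

```bash
python3 -c "
from h import *
arc('a5')"
```

```text
t 16.62 pos [ 512.3 -112.1  184.2] toolx [ 0. -0. -1.] y-yaw 3.3 z [ 0.057 -0.998  0.   ] F [ 0.3  0.1 -0.2] w 34.3 j [-16.3  14.9  92.7  -0.   72.4 -19.6]
radius 84.81 tool latch 1.085 yaw err deg -0.26 Ftan 0.3 Frad -0.0 Fz -0.2
```

View pics/a5w.png

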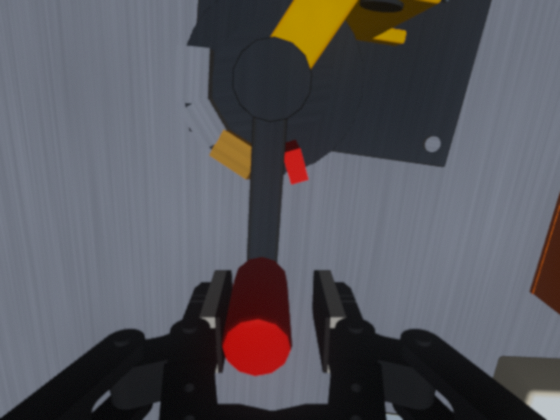

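View pics/a5.png

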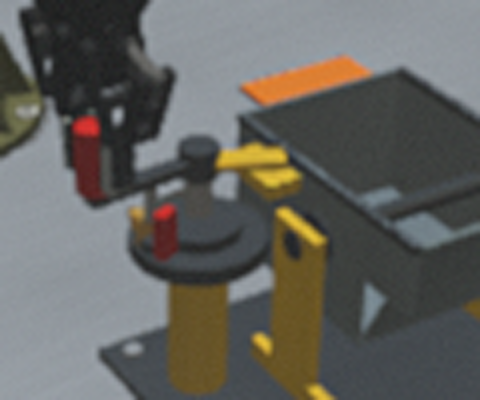

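>>> {"fn": "send_rows", "kwargs": {
  "plan": [
    [0,0.8,0,-0.5,0.6],
    [0,1.6,0,-1,0.6]
  ]
}}

```text
t: 16.98
ee_pos: [513.8, -112.0, 184.1]
tcp_rot: [77.0, 90.0, -8.7]
wrist_force: [0.5, -0.4, 0.5]
width: 33.8
```

>>> {"fn": "send_rows", "kwargs": {
  "plan": [
    [0,0.8,0,-0.5,0.6],
    [0,1.6,0,-1,0.6]
  ]
}}

```text
t: 17.23
ee_pos: [515.4, -111.9, 184.1]
tcp_rot: [70.6, 90.0, -14.1]
wrist_force: [0.3, -0.9, -0.6]
width: 34.1
```

```bash
python3 -c "
from h import *
arc('a6')"
```

```text
t 17.23 pos [ 515.4 -111.9  184.1] toolx [ 0. -0. -1.] y-yaw 5.2 z [ 0.091 -0.996  0.   ] F [ 0.3 -0.9 -0.6] w 34.1 j [-16.2  15.2  92.2   0.   72.5 -21.5]
radius 84.81 tool latch 1.122 yaw err deg -0.36 Ftan 0.2 Frad 0.9 Fz -0.6
```

View pics/a6w.png

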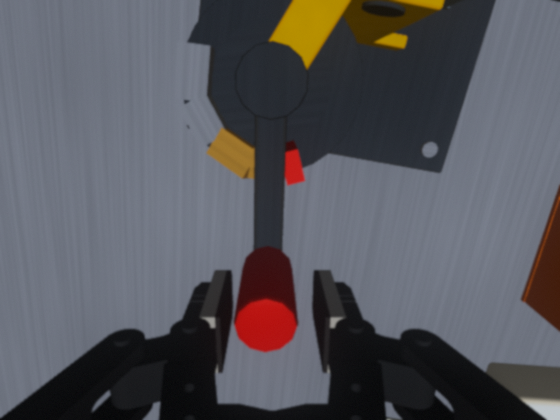

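View pics/a6.png

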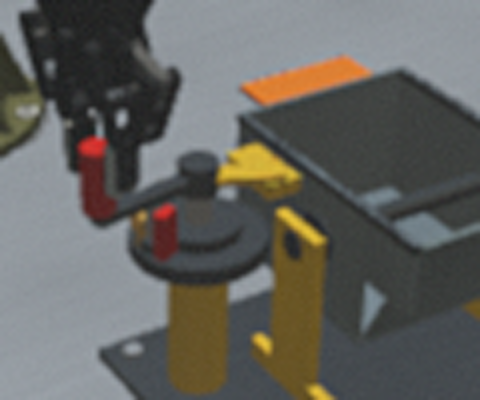

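```bash
cat >> h.py <<'E'
def knob():
    from bench import robot
    p=np.load("p.npy");W=robot.snapshot("wrist");S=robot.snapshot("scene")
    w=W["color"].astype(int)
    def mask(im): return ((im[...,2]>130)&(im[...,2]>2.5*im[...,1])&(im[...,2]>2.5*im[...,0])).astype(np.uint8)
    for n,I,roi in(("w",W,(200,420,200,360)),("s",S,(150,240,230,290))):
        m=np.zeros(I["color"].shape[:2],np.uint8);a,b,c,d=roi;m[a:b,c:d]=mask(I["color"].astype(int))[a:b,c:d]
        k,l,st,ce=cv2.connectedComponentsWithStats(m)
        for i in range(1,k):
            if st[i][4]>15: print(n,st[i],ce[i].round(1))
    return W,S
E
python3 - <<'E'
from h import *
W,S=knob();p=np.load("p.npy")
for la in(1.08,1.1,1.12,1.14):
  for li in (-6,0,8):
    k=np.deg2rad(-144)+la; P=bin2w(p,[-50+85*np.cos(k),-142+85*np.sin(k),246+li])
    print(la,li,proj(W,P).round(1),proj(S,P).round(1))
E
```

```text
w [ 235  299   62   53 2439] [265.3 324.8]
s [250 184   6   5  25] [252.6 186.2]
1.08 -6 [[263.6 328.1]] [[253.8 185.6]]
1.08 0 [[263.3 338.6]] [[253.7 183.5]]
1.08 8 [[262.7 354. ]] [[253.6 180.8]]
1.1 -6 [[268.4 328.2]] [[254.2 185.8]]
1.1 0 [[268.2 338.7]] [[254.1 183.8]]
1.1 8 [[267.9 354.1]] [[254. 181.]]
1.12 -6 [[273.1 328.3]] [[254.6 186.1]]
1.12 0 [[273.1 338.7]] [[254.5 184. ]]
1.12 8 [[273.2 354.1]] [[254.4 181.3]]
1.14 -6 [[277.8 328.2]] [[255.  186.3]]
1.14 0 [[278.1 338.6]] [[254.9 184.3]]
1.14 8 [[278.4 354. ]] [[254.8 181.5]]
```

The handle dropped by itself and moved ahead of the pushing finger. Measured lift is about -6 mm or slightly lower, so it is on the notch floor. Contact force is nil. I'll open and go straight up.

>>> {"fn": "send_rows", "kwargs": {
  "plan": [
    [0,0,0,0,0.5],
    [0,0,0,0,0.5],
    [-30,0,0,0,0.5],
    [-80,0,0,0,0.5],
    [-120,0,0,0,0.5]
  ]
}}

```text
t: 18.05
ee_pos: [515.3, -111.9, 306.1]
tcp_rot: [68.3, 89.9, -16.5]
wrist_force: [-0.1, 0.6, 0.6]
width: 42.7
```

```bash
python3 - <<'E'
from h import *
arc('a8')
from bench import robot
p=np.load("p.npy")
W,S=knob();T=robot.snapshot("top")
cv2.imwrite("pics/top8.png",T["color"]);cv2.imwrite("pics/scene8.png",S["color"])
for la in(1.08,1.1,1.12):
  for li in (-6,0):
    k=np.deg2rad(-144)+la; P=bin2w(p,[[-50+85*np.cos(k),-142+85*np.sin(k),246+li],[-50,-142,206+li]])
    print(la,li,proj(W,P).round(1).tolist(),proj(S,P).round(1).tolist())
E
```

```text
t 18.05 pos [ 515.3 -111.9  306.1] toolx [ 0.001 -0.    -1.   ] y-yaw 5.2 z [ 0.091 -0.996  0.   ] F [-0.1  0.6  0.6] w 42.7 j [-16.2  10.9  81.4  -0.   87.7 -21.4]
radius 84.81 tool latch 1.121 yaw err deg -0.34 Ftan -0.0 Frad -0.6 Fz 0.6
w [251 201  32  30 745] [266.5 215.7]
s [250 185   8   4  26] [253.7 186.6]
1.08 -6 [[265.7, 216.9], [269.8, 84.8]] [[253.8, 185.6], [279.4, 188.8]]
1.08 0 [[265.6, 219.8], [269.8, 84.7]] [[253.7, 183.5], [279.4, 186.9]]
1.1 -6 [[268.2, 217.0], [269.8, 84.8]] [[254.2, 185.8], [279.4, 188.8]]
1.1 0 [[268.2, 219.9], [269.8, 84.7]] [[254.1, 183.8], [279.4, 186.9]]
1.12 -6 [[270.7, 217.0], [269.8, 84.8]] [[254.6, 186.1], [279.4, 188.8]]
1.12 0 [[270.8, 219.9], [269.8, 84.7]] [[254.5, 184.0], [279.4, 186.9]]
```

View pics/a8w.png

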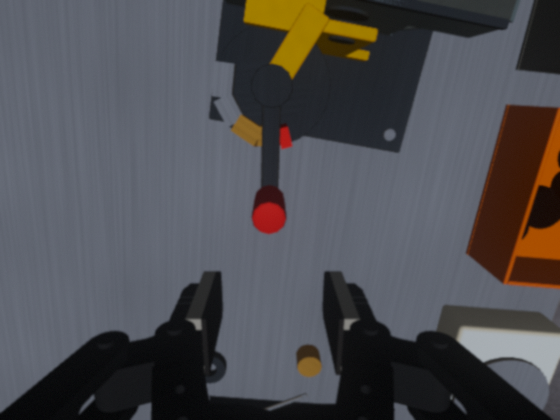

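View pics/scene8.png

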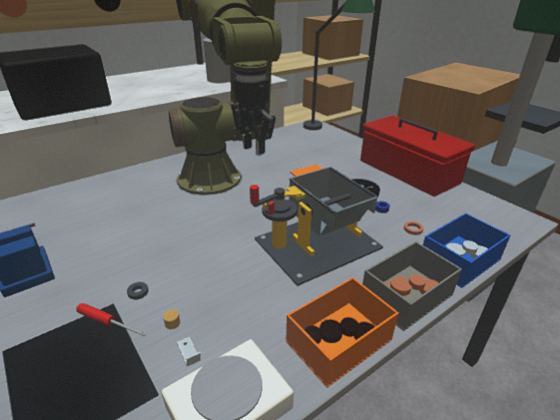

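View pics/a8.png

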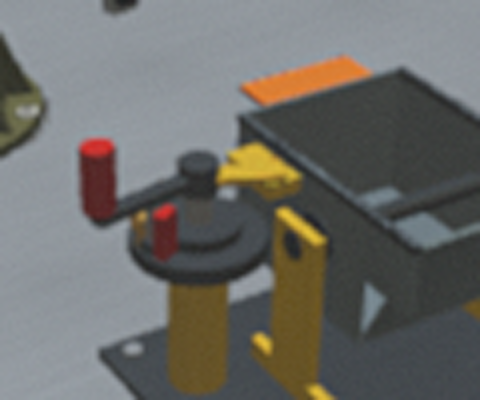

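Both cameras give a lift of about -6 mm or lower and a latch turn of about 1.09 rad. The hopper is level, the gripper is clear and the scrap is where it was. Handing in.

```bash
python3 - <<'E'
from bench import robot
print(robot.sign_off()); s=robot.get_state();print(s["t"],s["wrist_force"])
E
```

```text
the job is handed in; nothing more can be done
None
the job is handed in; nothing more can be done
```

The hopper is back down to level and the latch handle has dropped into its low notch. I handed the job in at about 18 s; no verdict is reported.

- **Hopper:** I pressed the lip down along its arc with shut fingertips, needing about 2–4 N. It met its stop at a reported 30 N vertically, 34 N in all, and I backed off at once. It stayed level after release.
- **Latch:** I caged the knob loosely and turned it over the cam with about 8 N at most. It dropped by itself just past the crest, and the gripper then let go and went straight up.
- **Last checks:** both cameras put the handle at a lift of about -6 mm or slightly lower and a turn of about 1.09 rad. The wrist force was near zero with the gripper well clear, and the scrap looked unmoved. I judged the scrap by eye and did not measure it.
- **Not checked:** I did not feel for the latch's far stop, because the drop and both pictures already showed it was in the notch.
- **Disagreement:** contact and pictures showed the shut fingertips about 28 mm above the reported TCP, not 11 mm below it as the interface says. My first approach to the lip therefore stayed clear of it. I corrected this by triangulating the tip and by feeling contact, and used the corrected height for everything after.

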